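# Set out the sample intake row between scanner and tube rack

### The arm

A 6-joint arm with a two-finger parallel gripper is mounted at the origin on the work surface. World frame = base frame: x ahead of the robot, y to its left, z up, the work surface at z = 0. Lengths are in m, angles in degrees, forces in N, time in s.
With the tool pointing down it reaches from about 0.4 to 0.825 m from the base axis. Payload 7 kg.
Tool frame: the origin (TCP) lies between the finger pads; the fingertips stand 19 mm ahead of it and the grasp point (between the pads) is the TCP (r.finger_overhang is the distance from the TCP to the fingertips, in m); z points along the fingers, y is the direction in which the jaws open and shut (so a half turn about z gives the same grasp; the last joint's range is limited). The gripper opens to 88 mm and grips with 3 to 60 N. Pads are 19 mm wide; open, the fingers measure 130 mm over their backs; the gripper's body (78 mm by 193 mm) begins 47 mm behind the grasp point.
Start: joints at [80.965, 20.546, 0.682, 0, -70.136, -16.507], TCP at [0.291, 0.609, 0.246] pointing down, gripper open.
Joint ranges: [-176.03, 176.03], [-82.01, 121.73], [-58.28, 71.71], [-173.87, 95.51], [-174.79, -0.11], [-173.66, 173.66]. Speed limits (degrees/s): [136.94, 136.94, 172.46, 180, 180, 180].

### API

Orientations are given as [roll, pitch, yaw] about the fixed x, y, z axes, in that order (R = Rz(yaw) Ry(pitch) Rx(roll)).
In Python, from plant import r, optics gives the robot as it stands. The module is installed in compiled form; this text tells all that it offers.
- The arm moves only by the tool step_arm, never from a script. Its argument "increments" is a list of rows, each an object of numbers: "tx", "ty", "tz": the shift along the world's x, y, z in mm; "ax", "ay", "az": the turn, a rotation vector about the world's x, y, z in degrees; "claw": the gripper command: -1 is shut, 1 is fully open, values between are in proportion. In form: [{"tx": .., "ty": .., "tz": .., "ax": .., "ay": .., "az": .., "claw": ..}, ...]. A call has 1 to 12 rows; each row shifts and turns the commanded pose from where the row before left it; what a row does not reach is not made up. A row lasts 1/10 s, in which the tool goes at most 50 mm and 8.59 degrees, less where a joint would pass 70% of its speed; a pose out of reach is approached as far as the arm can. A call with a gripper value outside its range is refused whole. The fingers move at their own pace and stop on an object; "newtons" is the grip in N (left out, the last holds). Time passes only in rows, so rows that do not move let the fingers close. It gives the time, the measured TCP pose, the force and the opening at its end, in the units of the state.
- r.get_state(): the state, without advancing time (a new reading comes with each control period).
- optics.capture(name): name is "side" or "top"; returns a dict with "image" (400x640x3 uint8, blue, green, red), "depth" (400x640 float32, m along the optical axis (not along the pixel's ray), 0 where there is no reading), "fx", "fy", "cx", "cy" (pixels), "R" (3x3) and "t" (3): a world point X has camera coordinates R X + t. Camera axes: x right, y down, z forward; pixel columns grow to the right and rows downward; lengths in m; the calibration is good to about 2 mm. A picture is of the moment at which its call begins.
- r.close_job(): hands the job in, once; it reports no verdict.
The state is a dict: "time_s": time; "joints": joint angles; "qd": joint speeds; "joint_torque": joint torques, N m; "tcp_pos": TCP position; "eef_rot": TCP orientation; "contact_force": force on the tool from outside, world axes, zero at the start; "moment": the same for the moment, N m; "gripper_width": finger opening in m.
Only numpy, scipy, OpenCV 4.12 (cv2) and the standard library are available. Lean on these libraries where they do the work, as an engineer would, in place of code of your own. Each camera call takes 0.05 s, during which the arm holds its last target. There are 200 camera calls.

### The job

Set out the intake row on the long dark mat: stand the slim bottle in the ring at the middle of the mat, the squat jar beside it on the barcode scanner's side and the closed tip box beside it on the tube rack's side, then lay the small paper label roll flat and centred on top of the tip box. Keep jar and box centred on the mat's long line, the box lengthwise along it and the right way up, with a clear gap of about 4 cm on either side of the bottle. Keep the bottle and jar upright throughout, leave the stapler and the computer mouse where they are, and leave everything at rest.

Things in the scene. Friction and masses are not known exactly. Their poses are not given: they have to be found in the camera images.
- bottle_mid (a point): Slim white plastic bottle with a narrower grey cap, standing upright: body 36 mm in diameter up to 58 mm height, shoulder above, cap 28 mm in diameter, 80 mm tall in all; about 0.12 kg. Point: on its axis, half-way up (40 mm above its foot); z up along the axis.
- jar_mid (a point): Squat clear sample jar with a white screw cap, standing upright: body 53 mm and cap 56 mm in diameter (cap from 40 to 56 mm height), 56 mm tall; about 0.14 kg. Point: on its axis, half-way up (28 mm above its foot); z up.
- tipbox_mid (a point): Closed rectangular pipette-tip box, grey below and white lid with a flat top: 62 mm (its x) by 90 mm (its y, the long way), 45 mm tall; the grey lower part (to 29 mm) is 60 mm in x; about 0.15 kg. Point: its centre, 22.5 mm above its underside; z up. It can be gripped across its 62 mm width.
- roll_mid (a point): Small roll of paper labels (not the large fixed one on a black stand at the back of the desk) lying flat, a thick ring: outside diameter 60 mm, hole 26 mm, 30 mm tall; about 0.07 kg. Point: its centre, half-way up (15 mm above its underside); z along its axis. Either face may be up.
- mat_ring (a point): Centre of the white ring (52 mm in diameter) printed at the middle of the fixed dark rubber mat, on its top face 2 mm above the desk. The mat is 110 mm (its x, away from the robot) by 340 mm (its y), turned by up to 0.15 rad; a thin white line runs along its y through the ring. The row is laid out along this line. Numbers for a 4 cm gap: jar centre 86 mm and tip-box centre 103 mm from the bottle's axis.
- scanner_foot (a point): Fixed barcode scanner, white, on a stand, foot 90 mm (x) by 80 mm (y), 170 mm tall, beyond one end of the mat: 260 mm from the ring along the mat's line, at either end (+y or -y). Point: centre of its underside, on the desk.
- rack_foot (a point): Fixed white tube rack with 12 capped tubes, 110 mm (x) by 90 mm (y), 100 mm tall, beyond the other end of the mat, also 260 mm from the ring. Point: centre of its underside, on the desk.
- stapler: Loose black stapler, 36 mm (x) by 110 mm (y), 51 mm tall, a bystander. Origin: centre of its underside.
- mouse: Loose pale grey cordless computer mouse, 104 mm (x) by 58 mm (y), 33 mm tall, a bystander. Origin: centre of its underside.

How it is judged:
By the outcome, as a careful person would: the job done as asked, in the order asked, and still so for the second after the job is handed in, with the robot touching nothing.
It also fails if it takes over 115 s, if anything falls off the work surface, if the arm or the gripper's body presses on something with over 40 N, if the wrist force passes 120 N, or if a joint passes its speed limit or range.

## Working session

There is one attempt and no reset: what is moved stays moved. The work goes in short steps, Python scripts to look and compute and a tool call to move; the robot and the scene stay as the last step left them, time stands still between calls to the robot, and variables do not carry over. Pictures are saved under pics/ and viewed, about 12 in all and at most 16, crops included, and the job is handed in when it is done.

Besides the shell and the picture viewer there is one more tool, called after ">>>" by a JSON object that holds its "api" and its "payload". step_arm: Moves the arm, as the interface text tells. Its arguments: {"type":"object","properties":{"increments":{"type":"array","items":{"type":"object","properties":{"tx":{"type":"number"},"ty":{"type":"number"},"tz":{"type":"number"},"ax":{"type":"number"},"ay":{"type":"number"},"az":{"type":"number"},"claw":{"type":"number"}}}},"newtons":{"type":"number"}},"required":["increments"]}

```bash
mkdir -p pics
python3 - <<'E'
from plant import r, optics
import cv2,numpy as np
for n in("side","top"):
    c=optics.capture(n); cv2.imwrite(f"pics/{n}0.png",c["image"]); np.savez(f"{n}0.npz",**c)
    print(n,c["fx"],c["cx"],c["cy"],c["R"].round(3).tolist(),c["t"].round(3), (-c["R"].T@c["t"]).round(3),(c["depth"]>0).mean())
print(r.get_state())
E
```

```text
side 393.2476594044457 323.0884625764433 195.28583962028068 [[0.837, -0.546, 0.008], [-0.369, -0.576, -0.729], [0.403, 0.608, -0.684]] [-0.473  0.237  0.966] [ 0.095 -0.709  0.837] 0.99600390625
top 429.590115075355 327.36463693736715 202.5823739012196 [[0.0, -1.0, 0.001], [-0.98, -0.001, -0.199], [0.199, -0.001, -0.98]] [0.014 0.55  1.272] [0.286 0.016 1.356] 0.99587890625
{'time_s': 0.1, 'joints': array([ 8.09651557e+01,  2.05879083e+01,  6.39022275e-01, -1.72533650e-02,
       -7.01364016e+01, -1.65058673e+01]), 'qd': array([-0.02288753, -0.11953048,  0.09676115,  0.10457396, -0.0153263 ,
        0.02990775]), 'joint_torque': array([-2.47523079e-03, -5.84162772e+01,  2.93749684e+01,  7.01535568e+00,
        1.02007360e-02, -4.56197461e-05]), 'tcp_pos': array([0.29088671, 0.6086498 , 0.24471136]), 'eef_rot': array([ 1.79913618e+02, -8.68182234e-03, -2.55465794e+01]), 'contact_force': array([-0.30424393, -1.06601808, -0.95510338]), 'moment': array([0.00019192, 0.0046851 , 0.03988959]), 'gripper_width': 0.08748730474175158}
```

View pics/top0.png

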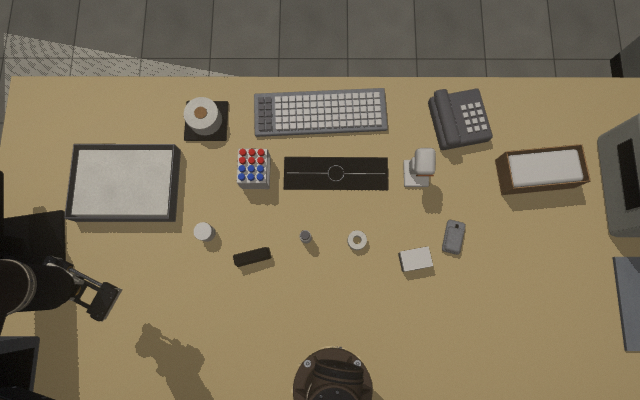

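View pics/side0.png

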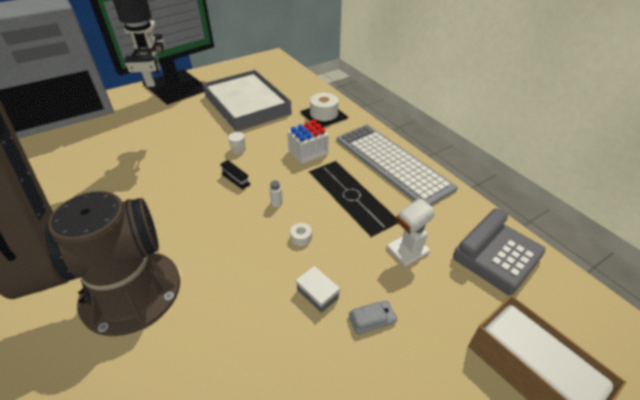

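Top view: ring at about (336,173), rack on its left (+y) and scanner on its right (-y). Jar (204,231), bottle (306,236), roll (357,240), tip box (416,259), stapler (252,257), mouse (454,237). The side view agrees with this. Next I measure them.

```bash
cat > h.py <<'E'
import numpy as np,cv2
def ray(c,uv,z):
    uv=np.atleast_2d(np.asarray(uv,float)); R,t=c["R"],c["t"]
    d=np.c_[(uv[:,0]-c["cx"])/c["fx"],(uv[:,1]-c["cy"])/c["fy"],np.ones(len(uv))]@R
    o=-R.T@t; return o+d*((z-o[2])/d[:,2])[:,None]
def cloud(c):
    v,u=np.mgrid[:400,:640]; d=c["depth"]
    P=np.stack([(u-c["cx"])/c["fx"]*d,(v-c["cy"])/c["fy"]*d,d],-1)-c["t"]
    return P@c["R"]
def objs(c,lo=.012,hi=.2,box=(.25,.75,-.5,.5)):
    P=cloud(c);m=(P[...,2]>lo)&(P[...,2]<hi)&(c["depth"]>0)&(P[...,0]>box[0])&(P[...,0]<box[1])&(P[...,1]>box[2])&(P[...,1]<box[3])
    n,l,s,ce=cv2.connectedComponentsWithStats(m.astype(np.uint8))
    for i in range(1,n):
        if s[i,4]<25: continue
        q=P[l==i]; zt=np.percentile(q[:,2],90); T=q[q[:,2]>zt-.008]
        rc=cv2.minAreaRect((T[:,:2]*1000).astype(np.float32))
        print(ce[i].round(0),s[i,4],"zt%.3f"%zt,"mean",T.mean(0).round(4),"rect",np.round(rc[0],1),np.round(rc[1],1),round(rc[2],1))
E
python3 - <<'E'
from h import *
for n in("top","side"):
    c=np.load(n+"0.npz"); print(n); P=cloud(c)
    print("desk z", P[215,270:340:10,2].round(4) if n=="top" else P[260,200:260:10,2].round(4)); objs(c)
c=np.load("top0.npz"); g=cv2.cvtColor(c["image"],cv2.COLOR_BGR2GRAY)
m=np.zeros_like(g); m[150:195,275:395]=(g[150:195,275:395]<75)
m=cv2.morphologyEx(m,cv2.MORPH_CLOSE,np.ones((7,7)))
k=max(cv2.findContours(m,0,2)[0],key=cv2.contourArea)[:,0]
rc=cv2.minAreaRect((ray(c,k,.002)[:,:2]*1000).astype(np.float32)); print("mat",rc)
b=m*(g>90).astype(np.uint8); v,u=np.nonzero(b[:, :]); s=(abs(u-336)<14)
Q=ray(c,np.c_[u,v],.002); r_=cv2.minEnclosingCircle((Q[s][:,:2]*1000).astype(np.float32)); print("ring",r_)
e=abs(u-336)>14; print("line yaw",np.degrees(np.arctan(np.polyfit(Q[e,1],Q[e,0],1)[0])),np.polyfit(Q[e,1],Q[e,0],1),e.sum())
z=lambda n,x0,y0,x1,y1,f:cv2.resize(c["image"][y0:y1,x0:x1],None,fx=f,fy=f,interpolation=2)
cv2.imwrite("pics/crop.png",z(0,190,145,470,275,2.8))
E
```

```text
top
desk z [ 0.0033 -0.0006  0.0016  0.0013 -0.0017 -0.006   0.002 ]
[452. 144.] 190 zt0.080 mean [ 0.7424 -0.3803  0.0779] rect [ 742.4 -382.1] [16.7 39.6] 4.0
[176. 150.] 31 zt0.059 mean [0.7205 0.4987 0.0569] rect [719.6 498.5] [27.5  2.1] 0.5
[253. 168.] 1202 zt0.101 mean [0.66   0.2473 0.0997] rect [660.3 247.4] [76.6 98. ] 89.2
[420. 167.] 965 zt0.163 mean [ 0.6625 -0.2711  0.1606] rect [ 657.6 -272.1] [53.3 70. ] 89.2
[175. 165.] 61 zt0.060 mean [0.6731 0.4991 0.0584] rect [671.1 498.7] [57.9  2.3] 0.2
[173. 198.] 167 zt0.058 mean [0.5654 0.499  0.0572] rect [567.5 498.8] [  2.3 134.4] 90.0
[453. 237.] 594 zt0.035 mean [ 0.4403 -0.3779  0.0321] rect [ 447.7 -380. ] [49.7 92.3] 76.9
[204. 231.] 314 zt0.059 mean [0.4616 0.3951 0.0562] rect [462.5 395.4] [52.7 53.2] 89.7
[305. 236.] 124 zt0.082 mean [0.4474 0.0832 0.0801] rect [447.5  83.2] [25.2 25.5] 64.4
[357. 240.] 245 zt0.033 mean [ 0.4382 -0.077   0.0301] rect [438.6 -77. ] [56.  58.8] 88.0
[251. 256.] 421 zt0.051 mean [0.3853 0.2513 0.0476] rect [386.  248.5] [ 33.8 105.2] 13.7
[415. 259.] 642 zt0.049 mean [ 0.3789 -0.2542
[... 631 characters left out ...]
3.6] 61.7
[413. 231.] 1755 zt0.161 mean [ 0.661  -0.2759  0.1594] rect [ 659.3 -274.1] [53.3 70.9] 86.4
[301. 233.] 348 zt0.032 mean [ 0.4404 -0.0796  0.0297] rect [442.2 -77.8] [60.1 57.6] 41.6
[465. 255.] 394 zt0.078 mean [ 0.7428 -0.3833  0.0758] rect [ 743.3 -382.9] [13.4 40.2] 5.8
[318. 288.] 1125 zt0.047 mean [ 0.3806 -0.2587  0.045 ] rect [ 381.9 -255.8] [63.  92.3] 11.3
[372. 316.] 1063 zt0.034 mean [ 0.4415 -0.3815  0.0322] rect [ 447.3 -381.1] [48.3 84.6] 75.9
mat ((658.9986572265625, -11.59515380859375), (338.0504455566406, 111.15948486328125), 89.44628143310547)
ring ((658.7360229492188, -13.418781280517578), 42.3889045715332)
line yaw 2.424531060391317 [0.04234133 0.65868567] 36
```

View pics/crop.png

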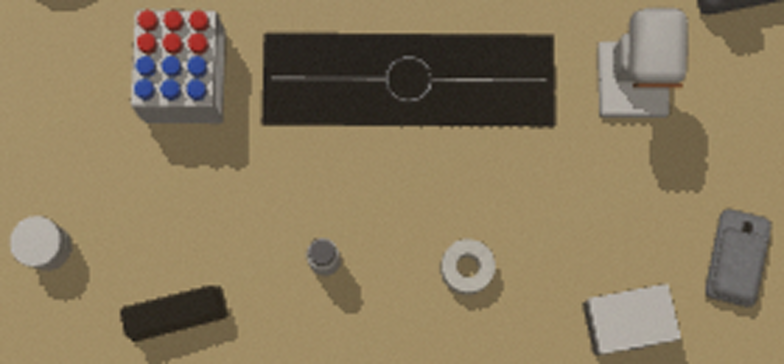

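The crop shows the ring centre at crop pixel (409,79), with the line almost parallel to y (about -0.55°). The rack and scanner ends are confirmed. I'll start towards the bottle and refine the ring position from the saved pictures.

>>> {"api": "step_arm", "payload": {"increments": [{"tx": 8, "ty": -24, "az": -5.4, "claw": 1}, {"tx": 13, "ty": -44, "az": -5.4}, {"tx": 14, "ty": -48, "az": -5.4}, {"tx": 14, "ty": -48, "az": -5.4}, {"tx": 14, "ty": -48, "az": -5.4}, {"tx": 14, "ty": -48, "az": -5.4}, {"tx": 14, "ty": -48, "az": -5.4}, {"tx": 14, "ty": -48, "az": -5.4}, {"tx": 14, "ty": -48, "az": -5.4}, {"tx": 14, "ty": -48, "az": -5.4}, {"tx": 14, "ty": -46, "az": -5.4}, {"tx": 11, "ty": -28, "az": -5.1}], "newtons": 20}}

```text
$.increments[0]: bad value
```

```bash
cat >> h.py <<'E'
def mat(c,x0,y0,x1,y1,th=75):
    g=cv2.cvtColor(c["image"],cv2.COLOR_BGR2GRAY); P=ray(c,np.argwhere(g>=0)[:,::-1],.002).reshape(400,640,3)
    w=(P[...,0]>.585)&(P[...,0]<.735)&(P[...,1]>-.21)&(P[...,1]<.18)
    m=(w&(g<th)).astype(np.uint8); m=cv2.morphologyEx(m,cv2.MORPH_CLOSE,np.ones((5,5)))
    k=max(cv2.findContours(m,0,2)[0],key=cv2.contourArea)[:,0]
    rc=cv2.minAreaRect((P[k[:,1],k[:,0],:2]*1000).astype(np.float32)); print("mat",np.round(rc[0],1),np.round(rc[1],1),round(rc[2],2))
    wt=np.clip(g.astype(float)-cv2.blur(g,(15,15)),0,None)
    cx=np.array(rc[0])/1000; d=np.hypot(P[...,0]-cx[0],P[...,1]-cx[1])
    s=(d<.038)&(wt>8); print("ring",np.average(P[s][:,:2],axis=0,weights=wt[s]).round(4),s.sum())
    s=(abs(P[...,0]-cx[0])<.012)&(d>.045)&(d<.14)&(wt>4); p=np.polyfit(P[s][:,1],P[s][:,0],1,w=wt[s]); print("line",np.degrees(np.arctan(-p[0])).round(2),p.round(4),s.sum())
E
python3 - <<'E'
from h import *
from plant import r
for n in("top","side"): c=np.load(n+"0.npz"); mat(c,0,0,0,0)
s=r.get_state(); print(s["tcp_pos"],s["eef_rot"],s["joints"].round(1))
E
```

```text
mat [659.  -11.6] [338.1 111.2] 89.45
ring [ 0.66   -0.0114] 67
line -0.53 [0.0093 0.6597] 102
mat [661.9 -27.8] [111.5 365.8] 0.89
ring [ 0.6623 -0.0301] 105
line -0.33 [0.0058 0.6629] 195
[0.29088671 0.6086498  0.24471136] [ 1.79913618e+02 -8.68182234e-03 -2.55465794e+01] [ 81.   20.6   0.6  -0.  -70.1 -16.5]
```

>>> {"api": "step_arm", "payload": {"increments": [{"tx": 8, "ty": -24, "tz": 0, "ax": 0, "ay": 0, "az": -5.4, "claw": 1}, {"tx": 13, "ty": -44, "tz": 0, "ax": 0, "ay": 0, "az": -5.4, "claw": 1}, {"tx": 14, "ty": -47, "tz": 0, "ax": 0, "ay": 0, "az": -5.4, "claw": 1}, {"tx": 14, "ty": -47, "tz": 0, "ax": 0, "ay": 0, "az": -5.4, "claw": 1}, {"tx": 14, "ty": -47, "tz": 0, "ax": 0, "ay": 0, "az": -5.4, "claw": 1}, {"tx": 14, "ty": -47, "tz": 0, "ax": 0, "ay": 0, "az": -5.4, "claw": 1}, {"tx": 14, "ty": -47, "tz": 0, "ax": 0, "ay": 0, "az": -5.4, "claw": 1}, {"tx": 14, "ty": -47, "tz": 0, "ax": 0, "ay": 0, "az": -5.4, "claw": 1}, {"tx": 14, "ty": -47, "tz": 0, "ax": 0, "ay": 0, "az": -5.4, "claw": 1}, {"tx": 14, "ty": -47, "tz": 0, "ax": 0, "ay": 0, "az": -5.4, "claw": 1}, {"tx": 14, "ty": -47, "tz": 0, "ax": 0, "ay": 0, "az": -5.4, "claw": 1}, {"tx": 11, "ty": -36, "tz": 0, "ax": 0, "ay": 0, "az": -5.1, "claw": 1}], "newtons": 20}}

```text
time_s: 1.3
tcp_pos: [0.4489, 0.0796, 0.2456]
eef_rot: [-180.0, 0.0, -90.3]
contact_force: [0.6, 0.4, 0.2]
gripper_width: 0.0873
```

>>> {"api": "step_arm", "payload": {"increments": [{"tx": 0, "ty": 2, "tz": -20, "ax": 0, "ay": 0, "az": 0, "claw": 1}, {"tx": 0, "ty": 0, "tz": -40, "ax": 0, "ay": 0, "az": 0, "claw": 1}, {"tx": 0, "ty": 0, "tz": -40, "ax": 0, "ay": 0, "az": 0, "claw": 1}, {"tx": 0, "ty": 0, "tz": -35, "ax": 0, "ay": 0, "az": 0, "claw": 1}, {"tx": 0, "ty": 0, "tz": -30, "ax": 0, "ay": 0, "az": 0, "claw": 1}, {"tx": 0, "ty": 0, "tz": -20, "ax": 0, "ay": 0, "az": 0, "claw": 1}, {"tx": 0, "ty": 0, "tz": -15, "ax": 0, "ay": 0, "az": 0, "claw": 1}, {"tx": 0, "ty": 0, "tz": 0, "ax": 0, "ay": 0, "az": 0, "claw": 1}, {"tx": 0, "ty": 0, "tz": 0, "ax": 0, "ay": 0, "az": 0, "claw": -1}, {"tx": 0, "ty": 0, "tz": 0, "ax": 0, "ay": 0, "az": 0, "claw": -1}, {"tx": 0, "ty": 0, "tz": 0, "ax": 0, "ay": 0, "az": 0, "claw": -1}, {"tx": 0, "ty": 0, "tz": 0, "ax": 0, "ay": 0, "az": 0, "claw": -1}]}}

```text
time_s: 2.5
tcp_pos: [0.4494, 0.0843, 0.0463]
eef_rot: [-179.9, 0.1, -90.0]
contact_force: [0.5, 0.5, -0.1]
gripper_width: 0.0606
```

>>> {"api": "step_arm", "payload": {"increments": [{"tx": 0, "ty": 0, "tz": 0, "ax": 0, "ay": 0, "az": 0, "claw": -1}, {"tx": 0, "ty": 0, "tz": 0, "ax": 0, "ay": 0, "az": 0, "claw": -1}, {"tx": 0, "ty": 0, "tz": 0, "ax": 0, "ay": 0, "az": 0, "claw": -1}]}}

```text
time_s: 2.8
tcp_pos: [0.4491, 0.084, 0.0457]
eef_rot: [-180.0, 0.0, -90.0]
contact_force: [0.1, 0.3, 0.1]
gripper_width: 0.0368
```

>>> {"api": "step_arm", "payload": {"increments": [{"tx": 0, "ty": 0, "tz": 0, "ax": 0, "ay": 0, "az": 0, "claw": -1}, {"tx": 0, "ty": 0, "tz": 12, "ax": 0, "ay": 0, "az": 0, "claw": -1}, {"tx": 0, "ty": 0, "tz": 24, "ax": 0, "ay": 0, "az": 0, "claw": -1}, {"tx": 12, "ty": -6, "tz": 20, "ax": 0, "ay": 0, "az": 0, "claw": -1}, {"tx": 24, "ty": -11, "tz": 4, "ax": 0, "ay": 0, "az": 0, "claw": -1}, {"tx": 34, "ty": -15, "tz": 0, "ax": 0, "ay": 0, "az": 0, "claw": -1}, {"tx": 36, "ty": -16, "tz": 0, "ax": 0, "ay": 0, "az": 0, "claw": -1}, {"tx": 36, "ty": -16, "tz": 0, "ax": 0, "ay": 0, "az": 0, "claw": -1}, {"tx": 34, "ty": -15, "tz": 0, "ax": 0, "ay": 0, "az": 0, "claw": -1}, {"tx": 23, "ty": -11, "tz": 0, "ax": 0, "ay": 0, "az": 0, "claw": -1}, {"tx": 12, "ty": -6, "tz": 0, "ax": 0, "ay": 0, "az": 0, "claw": -1}, {"tx": 0, "ty": 0, "tz": 0, "ax": 0, "ay": 0, "az": 0, "claw": -1}]}}

```text
time_s: 4.0
tcp_pos: [0.6606, -0.0128, 0.1044]
eef_rot: [179.9, -0.0, -90.1]
contact_force: [-0.8, 0.5, -1.5]
gripper_width: 0.0355
```

Run:
```python
from h import *
from plant import r,optics
c=optics.capture("side"); np.savez("side1.npz",**c); cv2.imwrite("pics/s1.png",cv2.resize(c["image"][110:270,270:470],None,fx=3,fy=3,interpolation=2))
s=r.get_state(); print(s["tcp_pos"],s["eef_rot"],s["gripper_width"])
```

```text
[ 0.65945798 -0.01230631  0.10454095] [ 1.79897167e+02 -7.38165532e-03 -9.01064524e+01] 0.03566241686463045
```

View pics/s1.png

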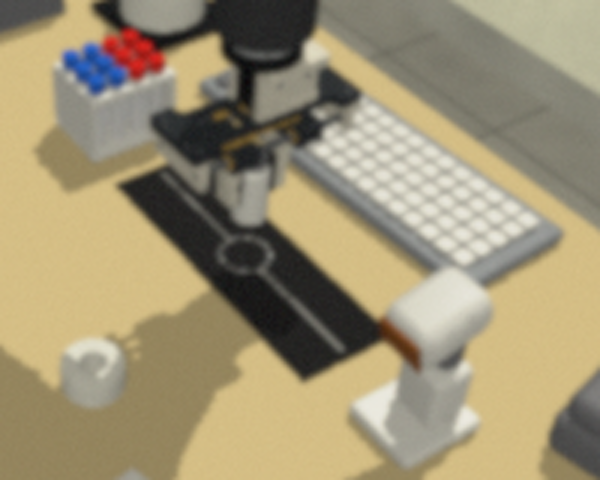

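The bottle hangs upright in the grip above the ring. The ring is at about (351.7,194.3) and the foot edge is near (353.3,184.3).

Run:
```python
from h import *
c=np.load("side1.npz")
print(ray(c,[351.7,194.3],.002),ray(c,[353.0,184.3],.0588))
P=cloud(c); d=np.hypot(P[...,0]-.66,P[...,1]+.0125)
s=(d<.03)&(P[...,2]<.085)&(P[...,2]>.063); q=P[s]
x=lambda a:np.hypot(q[:,0]-a[0],q[:,1]-a[1])-.018
from scipy.optimize import least_squares as L
print(s.sum(),L(x,[.66,-.0125],loss="soft_l1",f_scale=.002).x.round(4))
```

```text
[[ 0.66402411 -0.01172981  0.002     ]] [[ 0.65442415 -0.02589293  0.0588    ]]
64 [ 0.6624 -0.0137]
```

>>> {"api": "step_arm", "payload": {"increments": [{"tx": 1.2, "ty": 1.3, "tz": -10, "ax": 0, "ay": 0, "az": -0.4, "claw": -1}, {"tx": 0, "ty": 0, "tz": -20, "ax": 0, "ay": 0, "az": 0, "claw": -1}, {"tx": 0, "ty": 0, "tz": -14, "ax": 0, "ay": 0, "az": 0, "claw": -1}, {"tx": 0, "ty": 0, "tz": -7, "ax": 0, "ay": 0, "az": 0, "claw": -1}, {"tx": 0, "ty": 0, "tz": -4, "ax": 0, "ay": 0, "az": 0, "claw": -1}, {"tx": 0, "ty": 0, "tz": -1.5, "ax": 0, "ay": 0, "az": 0, "claw": -1}, {"tx": 0, "ty": 0, "tz": 0, "ax": 0, "ay": 0, "az": 0, "claw": -1}, {"tx": 0, "ty": 0, "tz": 0, "ax": 0, "ay": 0, "az": 0, "claw": -1}]}}

```text
time_s: 4.85
tcp_pos: [0.6617, -0.0106, 0.0497]
eef_rot: [-179.9, 0.0, -90.4]
contact_force: [-0.1, -0.5, -1.1]
gripper_width: 0.0357
```

>>> {"api": "step_arm", "payload": {"increments": [{"tx": 0, "ty": 0, "tz": -1.5, "ax": 0, "ay": 0, "az": 0, "claw": -1}, {"tx": 0, "ty": 0, "tz": -0.5, "ax": 0, "ay": 0, "az": 0, "claw": -1}, {"tx": 0, "ty": 0, "tz": 0, "ax": 0, "ay": 0, "az": 0, "claw": -1}]}}

```text
time_s: 5.15
tcp_pos: [0.6616, -0.0107, 0.0477]
eef_rot: [-180.0, 0.0, -90.4]
contact_force: [-0.0, 0.6, 2.8]
gripper_width: 0.0352
```

Contact with the mat. I'll open, rise, and swing out to the jar.

>>> {"api": "step_arm", "payload": {"increments": [{"tx": 0, "ty": 0, "tz": 0, "ax": 0, "ay": 0, "az": 0, "claw": 1}, {"tx": 0, "ty": 0, "tz": 0, "ax": 0, "ay": 0, "az": 0, "claw": 1}, {"tx": 0, "ty": 0, "tz": 0, "ax": 0, "ay": 0, "az": 0, "claw": 1}, {"tx": 0, "ty": 0, "tz": 0, "ax": 0, "ay": 0, "az": 0, "claw": 1}, {"tx": 0, "ty": 0, "tz": 0, "ax": 0, "ay": 0, "az": 0, "claw": 1}, {"tx": 0, "ty": 0, "tz": 12, "ax": 0, "ay": 0, "az": 0, "claw": 1}, {"tx": 0, "ty": 0, "tz": 30, "ax": 0, "ay": 0, "az": 0, "claw": 1}, {"tx": 0, "ty": 0, "tz": 40, "ax": 0, "ay": 0, "az": 0, "claw": 1}, {"tx": -8, "ty": 18, "tz": 40, "ax": 0, "ay": 0, "az": 0, "claw": 1}, {"tx": -18, "ty": 34, "tz": 20, "ax": 0, "ay": 0, "az": 0, "claw": 1}, {"tx": -22, "ty": 42, "tz": 0, "ax": 0, "ay": 0, "az": 0, "claw": 1}, {"tx": -22, "ty": 42, "tz": 0, "ax": 0, "ay": 0, "az": 0, "claw": 1}]}}

```text
time_s: 6.35
tcp_pos: [0.591, 0.1264, 0.1912]
eef_rot: [-179.8, 0.1, -90.5]
contact_force: [-0.6, 0.6, -0.3]
gripper_width: 0.0878
```

>>> {"api": "step_arm", "payload": {"increments": [{"tx": -22, "ty": 42, "tz": 0, "ax": 0, "ay": 0, "az": 0, "claw": 1}, {"tx": -22, "ty": 42, "tz": 0, "ax": 0, "ay": 0, "az": 0, "claw": 1}, {"tx": -22, "ty": 42, "tz": 0, "ax": 0, "ay": 0, "az": 0, "claw": 1}, {"tx": -22, "ty": 42, "tz": 0, "ax": 0, "ay": 0, "az": 0, "claw": 1}, {"tx": -20, "ty": 42, "tz": 0, "ax": 0, "ay": 0, "az": 0, "claw": 1}, {"tx": -12, "ty": 34, "tz": 0, "ax": 0, "ay": 0, "az": 0, "claw": 1}, {"tx": -6, "ty": 20, "tz": 0, "ax": 0, "ay": 0, "az": 0, "claw": 1}, {"tx": 0, "ty": 0, "tz": 0, "ax": 0, "ay": 0, "az": 0, "claw": 1}]}}

```text
time_s: 7.15
tcp_pos: [0.4646, 0.3917, 0.1896]
eef_rot: [-180.0, 0.0, -90.3]
contact_force: [-0.1, -0.2, -0.6]
gripper_width: 0.0876
```

Run:
```python
from h import *
from plant import r,optics
for n in("top","side"):
    c=optics.capture(n); np.savez(n+"2.npz",**c); objs(c,box=(.58,.74,-.06,.06))
    if n=="top":
        mat(c,0,0,0,0); cv2.imwrite("pics/t2.png",cv2.resize(c["image"][140:275,180:440],None,fx=3,fy=3,interpolation=2))
s=r.get_state(); print(s["tcp_pos"],s["eef_rot"],s["time_s"])
```

```text
[336. 169.] 143 zt0.084 mean [ 0.659  -0.0116  0.0819] rect [659.3 -11.8] [24.7 26. ] 89.6
mat [659.2 -12.1] [108.  338.1] 0.05
ring [ 0.6669 -0.0103] 168
line -0.54 [0.0094 0.6597] 104
[352. 184.] 244 zt0.082 mean [ 0.6612 -0.0144  0.0808] rect [662.3 -12.1] [25.5 24.3] 83.1
[0.46520138 0.38922624 0.18932411] [ 1.79996841e+02 -9.15671319e-03 -9.04026292e+01] 7.25
```

View pics/t2.png

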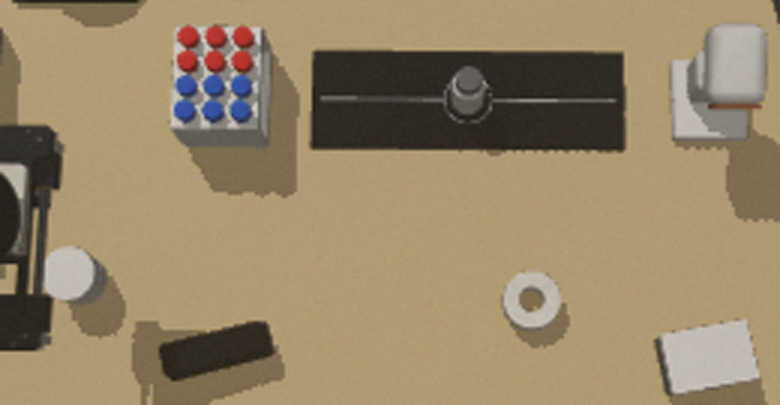

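The bottle stands upright with its foot inside the ring, at crop (468,100). Top-view bottle and ring centres agree to 1 mm. Now the jar.

>>> {"api": "step_arm", "payload": {"increments": [{"tx": -0.5, "ty": 5, "tz": -15, "ax": 0, "ay": 0, "az": 0, "claw": 1}, {"tx": 0, "ty": 0, "tz": -34, "ax": 0, "ay": 0, "az": 0, "claw": 1}, {"tx": 0, "ty": 0, "tz": -35, "ax": 0, "ay": 0, "az": 0, "claw": 1}, {"tx": 0, "ty": 0, "tz": -30, "ax": 0, "ay": 0, "az": 0, "claw": 1}, {"tx": 0, "ty": 0, "tz": -20, "ax": 0, "ay": 0, "az": 0, "claw": 1}, {"tx": 0, "ty": 0, "tz": -10, "ax": 0, "ay": 0, "az": 0, "claw": 1}, {"tx": 0, "ty": 0, "tz": 0, "ax": 0, "ay": 0, "az": 0, "claw": 1}, {"tx": 0, "ty": 0, "tz": 0, "ax": 0, "ay": 0, "az": 0, "claw": -1}, {"tx": 0, "ty": 0, "tz": 0, "ax": 0, "ay": 0, "az": 0, "claw": -1}, {"tx": 0, "ty": 0, "tz": 0, "ax": 0, "ay": 0, "az": 0, "claw": -1}, {"tx": 0, "ty": 0, "tz": 0, "ax": 0, "ay": 0, "az": 0, "claw": -1}, {"tx": 0, "ty": 0, "tz": 0, "ax": 0, "ay": 0, "az": 0, "claw": -1}]}}

```text
time_s: 8.45
tcp_pos: [0.4648, 0.3946, 0.0457]
eef_rot: [-180.0, 0.0, -90.4]
contact_force: [-1.4, -0.9, 3.1]
gripper_width: 0.0556
```

>>> {"api": "step_arm", "payload": {"increments": [{"tx": 0, "ty": 0, "tz": 0, "ax": 0, "ay": 0, "az": 0, "claw": -1}, {"tx": 0, "ty": 0, "tz": 0, "ax": 0, "ay": 0, "az": 0, "claw": -1}]}}

```text
time_s: 8.65
tcp_pos: [0.4648, 0.3946, 0.0457]
eef_rot: [-180.0, 0.0, -90.4]
contact_force: [-2.0, -0.6, 6.8]
gripper_width: 0.0557
```

>>> {"api": "step_arm", "payload": {"increments": [{"tx": 0, "ty": 0, "tz": 10, "ax": 0, "ay": 0, "az": 0, "claw": -1}, {"tx": 0, "ty": 0, "tz": 25, "ax": 0, "ay": 0, "az": 0, "claw": -1}, {"tx": 0, "ty": 0, "tz": 35, "ax": 0, "ay": 0, "az": 0, "claw": -1}, {"tx": 4, "ty": -10, "tz": 35, "ax": 0, "ay": 0, "az": 0, "claw": -1}, {"tx": 9, "ty": -22, "tz": 20, "ax": 0, "ay": 0, "az": 0, "claw": -1}, {"tx": 13, "ty": -33, "tz": 5, "ax": 0, "ay": 0, "az": 0, "claw": -1}, {"tx": 15, "ty": -38, "tz": 0, "ax": 0, "ay": 0, "az": 0, "claw": -1}, {"tx": 15, "ty": -38, "tz": 0, "ax": 0, "ay": 0, "az": 0, "claw": -1}, {"tx": 15, "ty": -38, "tz": 0, "ax": 0, "ay": 0, "az": 0, "claw": -1}, {"tx": 15, "ty": -38, "tz": 0, "ax": 0, "ay": 0, "az": 0, "claw": -1}, {"tx": 15, "ty": -38, "tz": 0, "ax": 0, "ay": 0, "az": 0, "claw": -1}, {"tx": 15, "ty": -38, "tz": 0, "ax": 0, "ay": 0, "az": 0, "claw": -1}]}}

```text
time_s: 9.85
tcp_pos: [0.581, 0.0996, 0.1756]
eef_rot: [-180.0, 0.0, -90.4]
contact_force: [1.4, 0.6, -1.3]
gripper_width: 0.0555
```

>>> {"api": "step_arm", "payload": {"increments": [{"tx": 15, "ty": -38, "tz": 0, "ax": 0, "ay": 0, "az": 0, "claw": -1}, {"tx": 15, "ty": -38, "tz": 0, "ax": 0, "ay": 0, "az": 0, "claw": -1}, {"tx": 15, "ty": -38, "tz": 0, "ax": 0, "ay": 0, "az": 0, "claw": -1}, {"tx": 14, "ty": -36, "tz": 0, "ax": 0, "ay": 0, "az": 0, "claw": -1}, {"tx": 12, "ty": -28, "tz": 0, "ax": 0, "ay": 0, "az": 0, "claw": -1}, {"tx": 6, "ty": -16, "tz": 0, "ax": 0, "ay": 0, "az": 0, "claw": -1}, {"tx": 3, "ty": -4, "tz": 0, "ax": 0, "ay": 0, "az": 0, "claw": -1}, {"tx": 0, "ty": 0, "tz": -30, "ax": 0, "ay": 0, "az": 0, "claw": -1}, {"tx": 0, "ty": 0, "tz": -40, "ax": 0, "ay": 0, "az": 0, "claw": -1}, {"tx": 0, "ty": 0, "tz": -20, "ax": 0, "ay": 0, "az": 0, "claw": -1}, {"tx": 0, "ty": 0, "tz": 0, "ax": 0, "ay": 0, "az": 0, "claw": -1}]}}

```text
time_s: 10.95
tcp_pos: [0.6582, -0.0959, 0.0817]
eef_rot: [179.6, -0.0, -90.4]
contact_force: [-0.3, -0.5, -1.7]
gripper_width: 0.0557
```

Run:
```python
from h import *
from plant import r,optics
c=optics.capture("side"); np.savez("side3.npz",**c); cv2.imwrite("pics/s3.png",cv2.resize(c["image"][110:270,290:490],None,fx=3,fy=3,interpolation=2))
s=r.get_state(); T=s["tcp_pos"]; print(T,s["eef_rot"],s["gripper_width"],s["contact_force"])
P=cloud(c); d=np.hypot(P[...,0]-T[0],P[...,1]-T[1]); rel=P[...,2]-(T[2]-.0457)
from scipy.optimize import least_squares as L
for a,b,R in((.005,.038,.0265),(.008,.022,.0265),(.022,.036,.0265),(.042,.054,.028)):
    q=P[(d<.04)&(rel>a)&(rel<b)]
    f=L(lambda p:np.hypot(q[:,0]-p[0],q[:,1]-p[1])-R,T[:2],loss="soft_l1",f_scale=.002); print(len(q),f.x.round(4))
```

```text
[ 0.65982242 -0.09599237  0.08406946] [ 1.79827283e+02 -2.42638916e-02 -9.03916117e+01] 0.05567119115884725 [ 0.50553156  0.18376807 -0.65854008]
145 [ 0.661  -0.0952]
57 [ 0.6611 -0.0953]
67 [ 0.6617 -0.0953]
120 [ 0.6558 -0.0905]
```

View pics/s3.png

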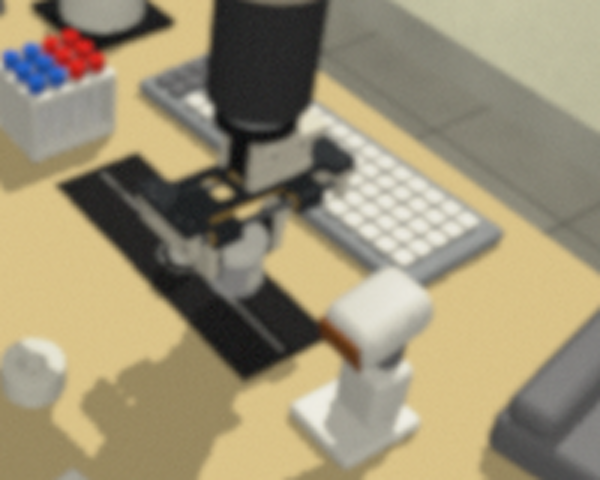

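The jar is upright in the grip with a clear gap to the bottle. It needs about 2 mm more towards the scanner.

>>> {"api": "step_arm", "payload": {"increments": [{"tx": 1, "ty": -2, "tz": -10, "ax": 0, "ay": 0, "az": 0, "claw": -1}, {"tx": 0, "ty": 0, "tz": -12, "ax": 0, "ay": 0, "az": 0, "claw": -1}, {"tx": 0, "ty": 0, "tz": -7, "ax": 0, "ay": 0, "az": 0, "claw": -1}, {"tx": 0, "ty": 0, "tz": -4, "ax": 0, "ay": 0, "az": 0, "claw": -1}, {"tx": 0, "ty": 0, "tz": -2, "ax": 0, "ay": 0, "az": 0, "claw": -1}, {"tx": 0, "ty": 0, "tz": -0.7, "ax": 0, "ay": 0, "az": 0, "claw": -1}, {"tx": 0, "ty": 0, "tz": 0, "ax": 0, "ay": 0, "az": 0, "claw": -1}, {"tx": 0, "ty": 0, "tz": 0, "ax": 0, "ay": 0, "az": 0, "claw": -1}]}}

```text
time_s: 11.8
tcp_pos: [0.662, -0.0987, 0.0497]
eef_rot: [-180.0, 0.0, -90.4]
contact_force: [-1.2, -0.5, -1.8]
gripper_width: 0.0553
```

>>> {"api": "step_arm", "payload": {"increments": [{"tx": 0, "ty": 0, "tz": -1.5, "ax": 0, "ay": 0, "az": 0, "claw": -1}, {"tx": 0, "ty": 0, "tz": -0.5, "ax": 0, "ay": 0, "az": 0, "claw": -1}, {"tx": 0, "ty": 0, "tz": 0, "ax": 0, "ay": 0, "az": 0, "claw": -1}]}}

```text
time_s: 12.1
tcp_pos: [0.6619, -0.0987, 0.0477]
eef_rot: [-180.0, -0.0, -90.4]
contact_force: [-1.1, -0.1, 2.2]
gripper_width: 0.0556
```

>>> {"api": "step_arm", "payload": {"increments": [{"tx": 0, "ty": 0, "tz": 0, "ax": 0, "ay": 0, "az": 0, "claw": 1}, {"tx": 0, "ty": 0, "tz": 0, "ax": 0, "ay": 0, "az": 0, "claw": 1}, {"tx": 0, "ty": 0, "tz": 0, "ax": 0, "ay": 0, "az": 0, "claw": 1}, {"tx": 0, "ty": 0, "tz": 0, "ax": 0, "ay": 0, "az": 0, "claw": 1}, {"tx": 0, "ty": 0, "tz": 12, "ax": 0, "ay": 0, "az": 0, "claw": 1}, {"tx": 0, "ty": 0, "tz": 30, "ax": 0, "ay": 0, "az": 0, "claw": 1}, {"tx": 0, "ty": 0, "tz": 40, "ax": 0, "ay": 0, "az": 0, "claw": 1}, {"tx": -18, "ty": -4, "tz": 30, "ax": 0, "ay": 0, "az": 0, "claw": 1}, {"tx": -32, "ty": -8, "tz": 0, "ax": 0, "ay": 0, "az": 1.4, "claw": 1}, {"tx": -36, "ty": -16, "tz": 0, "ax": 0, "ay": 0, "az": 1.4, "claw": 1}, {"tx": -36, "ty": -24, "tz": 0, "ax": 0, "ay": 0, "az": 1.4, "claw": 1}, {"tx": -36, "ty": -24, "tz": 0, "ax": 0, "ay": 0, "az": 1.4, "claw": 1}]}}

```text
time_s: 13.3
tcp_pos: [0.5025, -0.1751, 0.1605]
eef_rot: [-179.9, -0.0, -84.7]
contact_force: [1.3, -0.8, 0.3]
gripper_width: 0.0872
```

>>> {"api": "step_arm", "payload": {"increments": [{"tx": -36, "ty": -24, "tz": 0, "ax": 0, "ay": 0, "az": 1.4, "claw": 1}, {"tx": -36, "ty": -24, "tz": 0, "ax": 0, "ay": 0, "az": 1.4, "claw": 1}, {"tx": -30, "ty": -20, "tz": 0, "ax": 0, "ay": 0, "az": 1.4, "claw": 1}, {"tx": -20, "ty": -12, "tz": 0, "ax": 0, "ay": 0, "az": 1.4, "claw": 1}, {"tx": 0, "ty": 0, "tz": 0, "ax": 0, "ay": 0, "az": 0, "claw": 1}]}}

```text
time_s: 13.8
tcp_pos: [0.3794, -0.2557, 0.1604]
eef_rot: [-179.9, -0.0, -79.3]
contact_force: [0.1, 0.5, -0.2]
gripper_width: 0.0874
```

Run:
```python
from h import *
from plant import r,optics
for n in("top","side"):
    c=optics.capture(n); print(n); objs(c,lo=.02,box=(.58,.74,-.15,.06))
    np.savez(n+"4.npz",**c)
s=r.get_state(); print(s["tcp_pos"],s["eef_rot"],s["time_s"])
```

```text
top
[363. 169.] 274 zt0.061 mean [ 0.6601 -0.0967  0.0581] rect [660.5 -96.9] [50.3 53.4] 89.8
[336. 169.] 136 zt0.084 mean [ 0.6593 -0.0117  0.0817] rect [659.1 -11.8] [24.7 26.2] 89.6
side
[352. 183.] 225 zt0.082 mean [ 0.6613 -0.0148  0.081 ] rect [662.9 -12.5] [29.2 24.6] 50.0
[370. 202.] 356 zt0.059 mean [ 0.6614 -0.1001  0.0576] rect [662.5 -97.6] [58. 53.] 70.1
[ 0.38185518 -0.25511205  0.16043088] [-1.79898084e+02 -4.65632184e-02 -7.93132722e+01] 13.9
```

Jar-to-bottle spacing reads 85 mm in both views and the jar is on the line. Now down on the box.

>>> {"api": "step_arm", "payload": {"increments": [{"tx": 0, "ty": 1, "tz": -25, "ax": 0, "ay": 0, "az": 0, "claw": 1}, {"tx": 0, "ty": 0, "tz": -35, "ax": 0, "ay": 0, "az": 0, "claw": 1}, {"tx": 0, "ty": 0, "tz": -30, "ax": 0, "ay": 0, "az": 0, "claw": 1}, {"tx": 0, "ty": 0, "tz": -22, "ax": 0, "ay": 0, "az": 0, "claw": 1}, {"tx": 0, "ty": 0, "tz": -13, "ax": 0, "ay": 0, "az": 0, "claw": 1}, {"tx": 0, "ty": 0, "tz": 0, "ax": 0, "ay": 0, "az": 0, "claw": 1}, {"tx": 0, "ty": 0, "tz": 0, "ax": 0, "ay": 0, "az": 0, "claw": -1}, {"tx": 0, "ty": 0, "tz": 0, "ax": 0, "ay": 0, "az": 0, "claw": -1}, {"tx": 0, "ty": 0, "tz": 0, "ax": 0, "ay": 0, "az": 0, "claw": -1}, {"tx": 0, "ty": 0, "tz": 0, "ax": 0, "ay": 0, "az": 0, "claw": -1}, {"tx": 0, "ty": 0, "tz": 0, "ax": 0, "ay": 0, "az": 0, "claw": -1}, {"tx": 0, "ty": 0, "tz": 0, "ax": 0, "ay": 0, "az": 0, "claw": -1}], "newtons": 25}}

```text
time_s: 15.1
tcp_pos: [0.3821, -0.2537, 0.0351]
eef_rot: [-179.9, -0.0, -79.2]
contact_force: [-1.2, 2.6, 7.8]
gripper_width: 0.0615
```

>>> {"api": "step_arm", "payload": {"increments": [{"tx": 0, "ty": 0, "tz": 10, "ax": 0, "ay": 0, "az": 0, "claw": -1}, {"tx": 0, "ty": 0, "tz": 25, "ax": 0, "ay": 0, "az": 0, "claw": -1}, {"tx": 0, "ty": 0, "tz": 40, "ax": 0, "ay": 0, "az": 0, "claw": -1}, {"tx": 5, "ty": 6, "tz": 40, "ax": 0, "ay": 0, "az": 0, "claw": -1}, {"tx": 12, "ty": 15, "tz": 25, "ax": 0, "ay": 0, "az": -1, "claw": -1}, {"tx": 19, "ty": 24, "tz": 10, "ax": 0, "ay": 0, "az": -1.5, "claw": -1}, {"tx": 24, "ty": 30, "tz": 0, "ax": 0, "ay": 0, "az": -1.5, "claw": -1}, {"tx": 26, "ty": 32, "tz": 0, "ax": 0, "ay": 0, "az": -1.5, "claw": -1}, {"tx": 26, "ty": 32, "tz": 0, "ax": 0, "ay": 0, "az": -1.5, "claw": -1}, {"tx": 26, "ty": 32, "tz": 0, "ax": 0, "ay": 0, "az": -1.5, "claw": -1}, {"tx": 26, "ty": 32, "tz": 0, "ax": 0, "ay": 0, "az": -1.5, "claw": -1}, {"tx": 26, "ty": 32, "tz": 0, "ax": 0, "ay": 0, "az": -1.3, "claw": -1}]}}

```text
time_s: 16.3
tcp_pos: [0.5723, -0.0173, 0.1851]
eef_rot: [-180.0, 0.0, -90.6]
contact_force: [0.4, -0.6, -2.3]
gripper_width: 0.0616
```

>>> {"api": "step_arm", "payload": {"increments": [{"tx": 26, "ty": 32, "tz": 0, "ax": 0, "ay": 0, "az": 0, "claw": -1}, {"tx": 26, "ty": 32, "tz": 0, "ax": 0, "ay": 0, "az": 0, "claw": -1}, {"tx": 21, "ty": 26, "tz": 0, "ax": 0, "ay": 0, "az": 0, "claw": -1}, {"tx": 12, "ty": 14, "tz": 0, "ax": 0, "ay": 0, "az": 0, "claw": -1}, {"tx": 5, "ty": 7, "tz": 0, "ax": 0, "ay": 0, "az": 0, "claw": -1}, {"tx": 0, "ty": 0, "tz": -30, "ax": 0, "ay": 0, "az": 0, "claw": -1}, {"tx": 0, "ty": 0, "tz": -40, "ax": 0, "ay": 0, "az": 0, "claw": -1}, {"tx": 0, "ty": 0, "tz": -30, "ax": 0, "ay": 0, "az": 0, "claw": -1}, {"tx": 0, "ty": 0, "tz": -10, "ax": 0, "ay": 0, "az": 0, "claw": -1}, {"tx": 0, "ty": 0, "tz": 0, "ax": 0, "ay": 0, "az": 0, "claw": -1}]}}

```text
time_s: 17.3
tcp_pos: [0.6608, 0.0915, 0.0735]
eef_rot: [179.9, -0.1, -90.6]
contact_force: [0.7, -0.2, -0.9]
gripper_width: 0.0618
```

Run:
```python
from h import *
from plant import r,optics
c=optics.capture("side"); cv2.imwrite("pics/s5.png",cv2.resize(c["image"][90:250,260:460],None,fx=3,fy=3,interpolation=2))
s=r.get_state(); T=s["tcp_pos"]; print(T,s["eef_rot"],s["gripper_width"],s["contact_force"])
P=cloud(c); q=P[(abs(P[...,0]-T[0])<.026)&(P[...,2]<T[2]+.005)&(P[...,2]>.05)&(abs(P[...,1]-T[1]+.045)<.015)]
print("near end y",len(q),np.percentile(q[:,1],[5,25,50,75,95]).round(4))
```

```text
[0.66193056 0.09193126 0.07511763] [-1.79997619e+02 -2.43417628e-02 -9.05427146e+01] 0.06191367266579859 [ 0.03859327  0.02090456 -0.09685413]
near end y 105 [0.0429 0.044  0.0451 0.0464 0.0473]
```

View pics/s5.png

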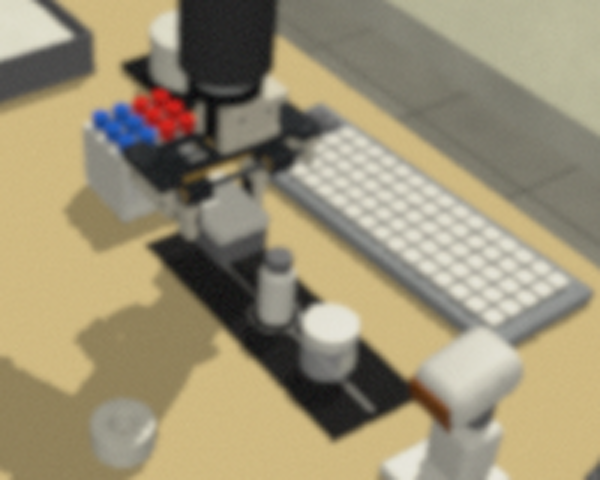

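The box is level and lengthwise on the line, clear of the bottle. In the side view its near end sits where a 103 mm centre spacing puts it. Lowering.

>>> {"api": "step_arm", "payload": {"increments": [{"tx": 0, "ty": 0, "tz": -10, "ax": 0, "ay": 0, "az": 0, "claw": -1}, {"tx": 0, "ty": 0, "tz": -12, "ax": 0, "ay": 0, "az": 0, "claw": -1}, {"tx": 0, "ty": 0, "tz": -8, "ax": 0, "ay": 0, "az": 0, "claw": -1}, {"tx": 0, "ty": 0, "tz": -4, "ax": 0, "ay": 0, "az": 0, "claw": -1}, {"tx": 0, "ty": 0, "tz": -2, "ax": 0, "ay": 0, "az": 0, "claw": -1}, {"tx": 0, "ty": 0, "tz": -1.3, "ax": 0, "ay": 0, "az": 0, "claw": -1}, {"tx": 0, "ty": 0, "tz": -0.5, "ax": 0, "ay": 0, "az": 0, "claw": -1}, {"tx": 0, "ty": 0, "tz": 0, "ax": 0, "ay": 0, "az": 0, "claw": -1}]}}

```text
time_s: 18.15
tcp_pos: [0.6619, 0.0923, 0.0372]
eef_rot: [-180.0, 0.0, -90.5]
contact_force: [-2.3, -0.9, 3.7]
gripper_width: 0.0618
```

>>> {"api": "step_arm", "payload": {"increments": [{"tx": 0, "ty": 0, "tz": 0, "ax": 0, "ay": 0, "az": 0, "claw": 1}, {"tx": 0, "ty": 0, "tz": 0, "ax": 0, "ay": 0, "az": 0, "claw": 1}, {"tx": 0, "ty": 0, "tz": 0, "ax": 0, "ay": 0, "az": 0, "claw": 1}, {"tx": 0, "ty": 0, "tz": 0, "ax": 0, "ay": 0, "az": 0, "claw": 1}, {"tx": 0, "ty": 0, "tz": 12, "ax": 0, "ay": 0, "az": 0, "claw": 1}, {"tx": 0, "ty": 0, "tz": 30, "ax": 0, "ay": 0, "az": 0, "claw": 1}, {"tx": 0, "ty": 0, "tz": 40, "ax": 0, "ay": 0, "az": 0, "claw": 1}, {"tx": -18, "ty": 0, "tz": 36, "ax": 0, "ay": 0, "az": 0, "claw": 1}, {"tx": -32, "ty": -18, "tz": 0, "ax": 0, "ay": 0, "az": 0, "claw": 1}, {"tx": -32, "ty": -28, "tz": 0, "ax": 0, "ay": 0, "az": 0, "claw": 1}, {"tx": -32, "ty": -28, "tz": 0, "ax": 0, "ay": 0, "az": 0, "claw": 1}, {"tx": -32, "ty": -28, "tz": 0, "ax": 0, "ay": 0, "az": 0, "claw": 1}]}}

```text
time_s: 19.35
tcp_pos: [0.5146, -0.0105, 0.1555]
eef_rot: [-179.9, 0.0, -90.5]
contact_force: [1.4, -0.1, -0.7]
gripper_width: 0.0873
```

>>> {"api": "step_arm", "payload": {"increments": [{"tx": -32, "ty": -28, "tz": 0, "ax": 0, "ay": 0, "az": 0, "claw": 1}, {"tx": -28, "ty": -24, "tz": 0, "ax": 0, "ay": 0, "az": 0, "claw": 1}, {"tx": -15, "ty": -14, "tz": 0, "ax": 0, "ay": 0, "az": 0, "claw": 1}, {"tx": 0, "ty": 0, "tz": 0, "ax": 0, "ay": 0, "az": 0, "claw": 1}]}}

```text
time_s: 19.75
tcp_pos: [0.4393, -0.0769, 0.1555]
eef_rot: [-179.9, 0.0, -90.6]
contact_force: [0.4, 0.2, -0.2]
gripper_width: 0.0877
```

Run:
```python
from h import *
from plant import r,optics
for n in("top","side"):
    c=optics.capture(n); print(n); objs(c,lo=.02,box=(.58,.74,-.15,.16))
    objs(c,box=(.39,.49,-.13,-.02),hi=.045)
    np.savez(n+"6.npz",**c)
s=r.get_state(); print(s["tcp_pos"],s["eef_rot"],s["time_s"])
```

```text
top
[303. 170.] 571 zt0.050 mean [0.659  0.0909 0.0472] rect [659.9  91.5] [88.8 61.2] 89.7
[363. 169.] 274 zt0.061 mean [ 0.6595 -0.0968  0.0579] rect [659.8 -97. ] [53.8 50.5] 0.0
[336. 169.] 135 zt0.084 mean [ 0.6594 -0.0113  0.0822] rect [658.5 -11.7] [24.7 26.2] 89.9
[359. 246.] 39 zt0.034 mean [ 0.4184 -0.0843  0.0308] rect [418.1 -86.1] [12.6 25.3] 0.5
side
[348. 179.] 393 zt0.080 mean [ 0.661  -0.0149  0.0805] rect [661.9 -15.1] [25.5 25.3] 13.4
[370. 202.] 360 zt0.060 mean [ 0.6613 -0.1     0.0576] rect [662.3 -98. ] [52.6 56.1] 5.4
[301. 233.] 346 zt0.031 mean [ 0.4405 -0.0803  0.0294] rect [441.  -78.7] [59.  58.2] 89.6
[ 0.44162985 -0.07570813  0.15552088] [-1.79875743e+02  1.83566590e-02 -9.05652515e+01] 19.85
```

Box-to-bottle spacing is 103 mm and the box is aligned with the line. Now the roll.

>>> {"api": "step_arm", "payload": {"increments": [{"tx": 0, "ty": 0, "tz": -25, "ax": 0, "ay": 0, "az": 0, "claw": 1}, {"tx": 0, "ty": 0, "tz": -35, "ax": 0, "ay": 0, "az": 0, "claw": 1}, {"tx": 0, "ty": 0, "tz": -32, "ax": 0, "ay": 0, "az": 0, "claw": 1}, {"tx": 0, "ty": 0, "tz": -25, "ax": 0, "ay": 0, "az": 0, "claw": 1}, {"tx": 0, "ty": 0, "tz": -14.5, "ax": 0, "ay": 0, "az": 0, "claw": 1}, {"tx": 0, "ty": 0, "tz": 0, "ax": 0, "ay": 0, "az": 0, "claw": 1}, {"tx": 0, "ty": 0, "tz": 0, "ax": 0, "ay": 0, "az": 0, "claw": -1}, {"tx": 0, "ty": 0, "tz": 0, "ax": 0, "ay": 0, "az": 0, "claw": -1}, {"tx": 0, "ty": 0, "tz": 0, "ax": 0, "ay": 0, "az": 0, "claw": -1}, {"tx": 0, "ty": 0, "tz": 0, "ax": 0, "ay": 0, "az": 0, "claw": -1}, {"tx": 0, "ty": 0, "tz": 0, "ax": 0, "ay": 0, "az": 0, "claw": -1}, {"tx": 0, "ty": 0, "tz": 0, "ax": 0, "ay": 0, "az": 0, "claw": -1}], "newtons": 15}}

```text
time_s: 21.05
tcp_pos: [0.4412, -0.0756, 0.0237]
eef_rot: [-179.9, 0.0, -90.5]
contact_force: [-1.8, 0.7, 6.2]
gripper_width: 0.0597
```

>>> {"api": "step_arm", "payload": {"increments": [{"tx": 0, "ty": 0, "tz": 10, "ax": 0, "ay": 0, "az": 0, "claw": -1}, {"tx": 0, "ty": 0, "tz": 30, "ax": 0, "ay": 0, "az": 0, "claw": -1}, {"tx": 0, "ty": 0, "tz": 40, "ax": 0, "ay": 0, "az": 0, "claw": -1}, {"tx": 6, "ty": 4, "tz": 35, "ax": 0, "ay": 0, "az": 0, "claw": -1}, {"tx": 14, "ty": 11, "tz": 20, "ax": 0, "ay": 0, "az": 0, "claw": -1}, {"tx": 22, "ty": 17, "tz": 5, "ax": 0, "ay": 0, "az": 0, "claw": -1}, {"tx": 28, "ty": 21, "tz": 0, "ax": 0, "ay": 0, "az": 0, "claw": -1}, {"tx": 30, "ty": 23, "tz": 0, "ax": 0, "ay": 0, "az": 0, "claw": -1}, {"tx": 30, "ty": 23, "tz": 0, "ax": 0, "ay": 0, "az": 0, "claw": -1}, {"tx": 30, "ty": 23, "tz": 0, "ax": 0, "ay": 0, "az": 0, "claw": -1}, {"tx": 27, "ty": 20, "tz": 0, "ax": 0, "ay": 0, "az": 0, "claw": -1}, {"tx": 20, "ty": 15, "tz": 0, "ax": 0, "ay": 0, "az": 0, "claw": -1}]}}

```text
time_s: 22.25
tcp_pos: [0.6489, 0.0824, 0.1634]
eef_rot: [180.0, -0.0, -90.5]
contact_force: [0.0, -0.4, -0.7]
gripper_width: 0.0598
```

>>> {"api": "step_arm", "payload": {"increments": [{"tx": 11, "ty": 8, "tz": 0, "ax": 0, "ay": 0, "az": 0, "claw": -1}, {"tx": 3, "ty": 3, "tz": -10, "ax": 0, "ay": 0, "az": 0, "claw": -1}, {"tx": 0, "ty": 0, "tz": -30, "ax": 0, "ay": 0, "az": 0, "claw": -1}, {"tx": 0, "ty": 0, "tz": -18, "ax": 0, "ay": 0, "az": 0, "claw": -1}, {"tx": 0, "ty": 0, "tz": -6, "ax": 0, "ay": 0, "az": 0, "claw": -1}, {"tx": 0, "ty": 0, "tz": 0, "ax": 0, "ay": 0, "az": 0, "claw": -1}]}}

```text
time_s: 22.85
tcp_pos: [0.6606, 0.0915, 0.0983]
eef_rot: [179.9, -0.0, -90.6]
contact_force: [0.4, -0.1, 0.2]
gripper_width: 0.0601
```

Run:
```python
from h import *
from plant import r,optics
c=optics.capture("side"); cv2.imwrite("pics/s7.png",cv2.resize(c["image"][90:250,260:460],None,fx=3,fy=3,interpolation=2))
s=r.get_state(); T=s["tcp_pos"]; print(T,s["eef_rot"],s["gripper_width"],s["contact_force"])
P=cloud(c); d=np.hypot(P[...,0]-T[0],P[...,1]-T[1]); rel=P[...,2]-(T[2]-.024)
from scipy.optimize import least_squares as L
q=P[(d<.045)&(d>.02)&(rel>.004)&(rel<.026)]
f=L(lambda p:np.hypot(q[:,0]-p[0],q[:,1]-p[1])-.03,T[:2],loss="soft_l1",f_scale=.002); print(len(q),f.x.round(4))
```

```text
[0.66144689 0.09183107 0.09942091] [ 1.79988861e+02 -1.87135223e-02 -9.05493742e+01] 0.05992147021471849 [-0.23899803  0.36524175 -0.50195123]
138 [0.6612 0.0898]
```

View pics/s7.png

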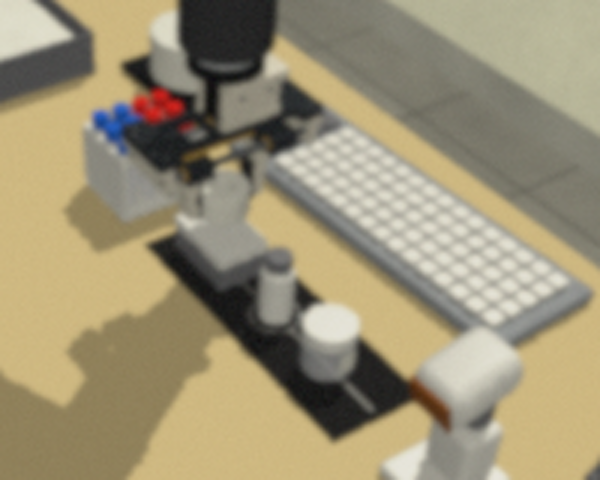

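The roll hangs level over the middle of the box. Lowering.

>>> {"api": "step_arm", "payload": {"increments": [{"tx": 0.5, "ty": 0.3, "tz": -10, "ax": 0, "ay": 0, "az": 0, "claw": -1}, {"tx": 0, "ty": 0, "tz": -9, "ax": 0, "ay": 0, "az": 0, "claw": -1}, {"tx": 0, "ty": 0, "tz": -5, "ax": 0, "ay": 0, "az": 0, "claw": -1}, {"tx": 0, "ty": 0, "tz": -2.5, "ax": 0, "ay": 0, "az": 0, "claw": -1}, {"tx": 0, "ty": 0, "tz": -1.5, "ax": 0, "ay": 0, "az": 0, "claw": -1}, {"tx": 0, "ty": 0, "tz": -0.7, "ax": 0, "ay": 0, "az": 0, "claw": -1}, {"tx": 0, "ty": 0, "tz": 0, "ax": 0, "ay": 0, "az": 0, "claw": -1}, {"tx": 0, "ty": 0, "tz": 0, "ax": 0, "ay": 0, "az": 0, "claw": -1}]}}

```text
time_s: 23.7
tcp_pos: [0.6624, 0.0926, 0.0708]
eef_rot: [-180.0, 0.0, -90.5]
contact_force: [-1.3, -0.1, 3.6]
gripper_width: 0.06
```

>>> {"api": "step_arm", "payload": {"increments": [{"tx": 0, "ty": 0, "tz": 0, "ax": 0, "ay": 0, "az": 0, "claw": 1}, {"tx": 0, "ty": 0, "tz": 0, "ax": 0, "ay": 0, "az": 0, "claw": 1}, {"tx": 0, "ty": 0, "tz": 0, "ax": 0, "ay": 0, "az": 0, "claw": 1}, {"tx": 0, "ty": 0, "tz": 0, "ax": 0, "ay": 0, "az": 0, "claw": 1}, {"tx": 0, "ty": 0, "tz": 12, "ax": 0, "ay": 0, "az": 0, "claw": 1}, {"tx": 0, "ty": 0, "tz": 30, "ax": 0, "ay": 0, "az": 0, "claw": 1}, {"tx": 0, "ty": 0, "tz": 40, "ax": 0, "ay": 0, "az": 0, "claw": 1}, {"tx": -10, "ty": 0, "tz": 40, "ax": 0, "ay": 0, "az": 0, "claw": 1}, {"tx": -30, "ty": 8, "tz": 20, "ax": 0, "ay": 0, "az": 0, "claw": 1}, {"tx": -40, "ty": 15, "tz": 0, "ax": 0, "ay": 0, "az": 0, "claw": 1}, {"tx": -40, "ty": 15, "tz": 0, "ax": 0, "ay": 0, "az": 0, "claw": 1}, {"tx": -40, "ty": 15, "tz": 0, "ax": 0, "ay": 0, "az": 0, "claw": 1}]}}

```text
time_s: 24.9
tcp_pos: [0.501, 0.1458, 0.2134]
eef_rot: [-179.9, 0.0, -90.6]
contact_force: [-0.3, 1.5, 0.2]
gripper_width: 0.088
```

>>> {"api": "step_arm", "payload": {"increments": [{"tx": -30, "ty": 15, "tz": 0, "ax": 0, "ay": 0, "az": 0, "claw": 1}, {"tx": -15, "ty": 8, "tz": 0, "ax": 0, "ay": 0, "az": 0, "claw": 1}, {"tx": 0, "ty": 0, "tz": 0, "ax": 0, "ay": 0, "az": 0, "claw": 1}, {"tx": 0, "ty": 0, "tz": 0, "ax": 0, "ay": 0, "az": 0, "claw": 1}]}}

```text
time_s: 25.3
tcp_pos: [0.4576, 0.169, 0.2134]
eef_rot: [-179.9, 0.1, -90.5]
contact_force: [0.3, -0.3, -0.3]
gripper_width: 0.0875
```

Run:
```python
from h import *
from plant import r,optics
for n in("top","side"):
    c=optics.capture(n); print(n); objs(c,lo=.02,hi=.13,box=(.58,.74,-.15,.16)); objs(c,lo=.02,hi=.055,box=(.34,.5,-.45,-.3))
    P=cloud(c); q=P[(P[...,2]>.04)&(P[...,2]<.055)&(abs(P[...,0]-.66)<.05)&(abs(P[...,1]-.091)<.06)]
    print("lid",cv2.minAreaRect((q[:,:2]*1000).astype(np.float32)))
    q=P[(P[...,2]>.069)&(P[...,2]<.09)&(abs(P[...,0]-.66)<.05)&(abs(P[...,1]-.091)<.06)]
    print("roll",cv2.minAreaRect((q[:,:2]*1000).astype(np.float32)))
    (x,y,a,b)=(180,140,260,150) if n=="top" else (220,90,240,180)
    cv2.imwrite(f"pics/{n}8.png",cv2.resize(c["image"][y:y+b,x:x+a],None,fx=3,fy=3,interpolation=2))
s=r.get_state(); print(s["tcp_pos"],s["time_s"])
```

```text
top
[303. 169.] 600 zt0.078 mean [0.6602 0.0904 0.0767] rect [659.7  90.4] [58.7 56.9] 59.0
[363. 169.] 271 zt0.061 mean [ 0.6595 -0.0966  0.0581] rect [659.2 -96.6] [50.8 55.5] 87.1
[336. 169.] 133 zt0.083 mean [ 0.6597 -0.0112  0.0812] rect [659.3 -11.8] [24.8 25.4] 89.7
[454. 237.] 481 zt0.035 mean [ 0.4399 -0.3775  0.0324] rect [ 444.4 -378.5] [49.3 82. ] 77.4
lid ((659.2453002929688, 91.61021423339844), (88.93236541748047, 62.55931091308594), 89.66399383544922)
roll ((659.7191162109375, 90.44190216064453), (58.70220947265625, 56.90932846069336), 59.02585983276367)
side
[339. 172.] 841 zt0.078 mean [0.6618 0.0594 0.077 ] rect [656.3  48.9] [148.1  58.8] 79.5
[370. 202.] 359 zt0.059 mean [ 0.661  -0.1002  0.0576] rect [662.1 -99.2] [55.8 52.6] 80.2
[372. 315.] 855 zt0.034 mean [ 0.4413 -0.3814  0.0322] rect [ 446.4 -380.9] [49.5 84.2] 77.5
lid ((662.8442993164062, 89.12158203125), (64.442626953125, 92.06936645507812), 1.1338939666748047)
roll ((664.1236572265625, 89.19511413574219), (58.43592071533203, 57.7789306640625), 40.07695007324219)
[0.45792789 0.16853262 0.2127612 ] 25.4
```

View pics/top8.png

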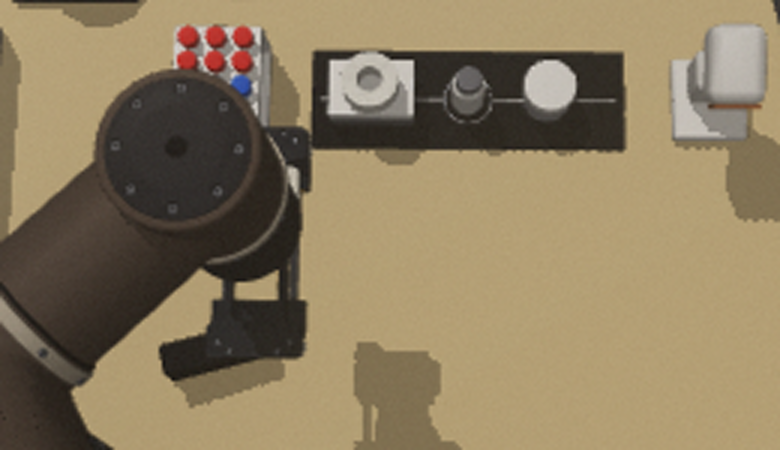

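View pics/side8.png

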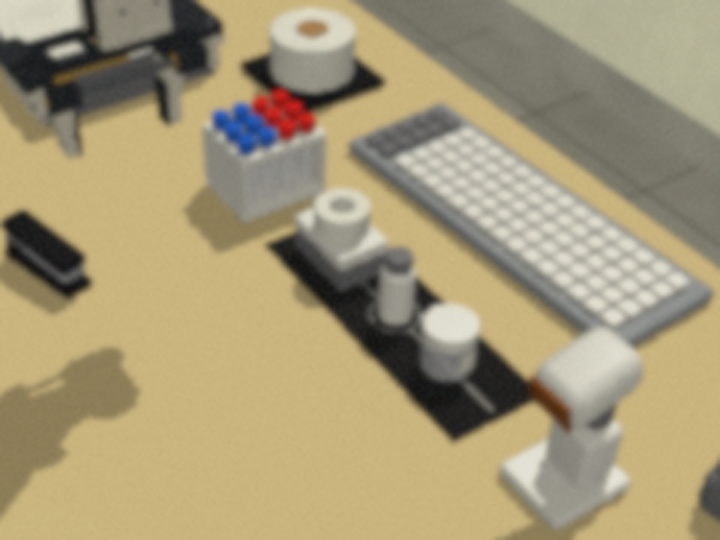

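Both views show the row as asked: box with roll at top-crop (371,85), bottle in the ring at (468,98), jar at (550,88). The mouse and stapler have not moved, and the gripper is clear. Handing in.

```bash
python3 -c "
from plant import r
print(r.close_job())"
```

```text
the job is handed in; nothing more can be done
None
```

The intake row is set out and handed in after about 25 s of robot time. I placed the bottle in the ring first, then the jar on the scanner's side, then the tip box on the rack's side. The label roll went flat on the box last.

Last checks, from both cameras:

| Check | Result |
|---|---|
| Bottle in the ring | within about 1 mm of its centre, upright |
| Jar to bottle | about 85 mm (86 nominal) |
| Tip box to bottle | about 103 mm, lengthwise within about 1.5° of the line |
| Roll on the box | flat, within about 1.5 mm of centre |
| Jar and box on the mat's line | within about 2 mm |

- **Camera disagreement:** the two cameras differ by 2–4 mm in absolute position, so I relied on spacings measured within one view.
- **One refused call:** the first move call was refused because some fields were missing. Nothing moved.
- **Bystanders:** the mouse measured in the same place as at the start. The stapler was partly hidden from the top camera at the end. I only checked it by eye in the side view, where it looks undisturbed.

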